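Load the blood-typing view box and tip it to its reading tilt

TASK

Pick up the reaction plate with the red wells that lies on the bench and lay it gently in the empty bay of the level view box, flat between the guides and with its blue strip towards the front (robot) side, like the plate already in the other bay. Then press the view box's front rail down smoothly, without pushing on the plates, so that its rear tips up until it stands on its front stops at the reading tilt, both plates still lying in their bays. Do not disturb the blank plate or the tube rack.

Things in the scene. Friction and masses are not known exactly. Their poses are not given: they have to be found in the camera images.
- plate_center (a point): centre (half-way up) of the reaction plate to load, loose, about 110 g: a white plastic slab 140 x 62 x 16 mm with 21 dark-red wells and a blue strip (20 mm wide) across one end. Lies flat on the bench. Its x axis runs along the 140 mm length, away from the blue strip; y across the 62 mm width; z up out of the wells
- plate_strip (a point): middle of the blue-strip end of that plate, 56 mm from plate_center along its -x, half-way up
- blank_center (a point): centre of a clean plate of the same shape (blue strip too) but with pale empty wells, loose on the bench; leave it
- loaded_center (a point): centre of a second red-welled plate of the same size, lying loose in the occupied bay of the view box, blue strip to the front; it must stay lying there and not be pushed on
- bay_empty (a point): centre of the floor of the view box's empty bay, on its tilting panel: the left bay seen from the robot, 93 mm above the bench when level. Bay 146 x 68 mm: white lips 6 mm high across front and rear ends, guides 6 mm high and 25 mm long along the sides at the corners; the middle 96 mm of each long side is open for fingers. x from front (robot side) to rear, y to the left, z square to the panel
- bay_full (a point): centre of the floor of the other bay, the right one, 116 mm from bay_empty; same form and axes
- front_rail (a point): middle of the top face of the front press rail: a black ribbed rubber strip 26 mm deep x 200 mm along the panel's front edge, 102 mm in front of the pivot axis; 11 mm of bare casing lie between it and the bays' front lips. 95 mm above the bench when level, 59 mm at full tilt; as the panel tips this point goes almost straight down. Axes as bay_empty. The rear edge has an equal rail, not used
- panel (a joint): tilt of the view box's grey panel (240 front to rear x 234 x 36 mm) about a level left-right pivot axis through its middle, 75 mm above the bench: 0 = level, as at the start; positive = front down, rear up; +0.35 rad = on the front stops (reading tilt); -0.35 = on the rear stops. The pivot is stiff and stays where left; about 9 N on the front rail moves it. Its base is fixed to the bench
- tube_rack: blue rack of red- and yellow-capped tubes, 62 x 190 x 94 mm, loose, long side front to rear (its y axis along its length), stands right of the view box; origin at the centre of its underside; leave it
- viewbox: base plate (200 x 270 x 8 mm) and side cheeks of the grey view box, fixed to the bench, carrying the tilting panel; origin at the centre of its underside, x to the rear, y to the left; the pivot axis is 75 mm above it
Mind the look-alikes: they are no part of the job. Leave any purple look-alike of the part that bears plate_center alone.

How it is judged (in metres and radians):
On the way, in this order (a step that is already met when the one before it is completed fails the run):
1. the red-welled plate lies flat in the empty bay, blue strip to the front, let go, with the panel still about level (x of plate_center in the frame of bay_empty between -0.006 and 0.006 m and y of plate_center in the frame of bay_empty between -0.006 and 0.006 m and z of plate_center in the frame of bay_empty between 0.005 and 0.0105 m and angle between the z axis of plate_center and the z axis of bay_empty, either way round below 0.05 rad and angle between the x axis of plate_center and the x axis of bay_empty, either way round below 0.1 rad and x of plate_strip in the frame of bay_empty below -0.03 m and contact force between the fingers and plate below 0.1 N and value of joint panel between -0.12 and 0.12 rad), for 0.3 s.
2. the panel is on its way over, pressed down by the fingers at its front rail (contact force between the fingers and viewbox above 2 N and x of the grasp point in the frame of front_rail below 0.04 m and value of joint panel between 0.05 and 0.3 rad), for 0.05 s.
3. the panel is tipped forward onto its front stops with both plates in their bays (x of plate_center in the frame of bay_empty between -0.006 and 0.006 m and y of plate_center in the frame of bay_empty between -0.006 and 0.006 m and z of plate_center in the frame of bay_empty between 0.005 and 0.0105 m and angle between the z axis of plate_center and the z axis of bay_empty, either way round below 0.05 rad and angle between the x axis of plate_center and the x axis of bay_empty, either way round below 0.1 rad and x of plate_strip in the frame of bay_empty below -0.03 m and x of loaded_center in the frame of bay_full between -0.006 and 0.006 m and y of loaded_center in the frame of bay_full between -0.006 and 0.006 m and z of loaded_center in the frame of bay_full between 0.005 and 0.0105 m and angle between the z axis of loaded_center and the z axis of bay_full, either way round below 0.05 rad and angle between the x axis of loaded_center and the x axis of bay_full, either way round below 0.1 rad and value of joint panel above 0.315 rad), for 0.2 s.
At the end, for the whole second after the job is handed in: the panel rests tipped forward, within 0.035 rad of its 0.35 rad stop; the red-welled plate lies flat (0.05 rad) in the formerly empty bay, within 6 mm of its centre, blue strip to the front; the other plate likewise in its own bay; both released and at rest (all of step 3 and contact force between the fingers and plate below 0.1 N and velocity of joint panel between -0.05 and 0.05 rad/s and linear speed of each of plate, loaded below 0.02 m/s); the robot touches nothing.
It fails at once if the panel is slammed over (faster than 1.5 rad/s) (velocity of joint panel above 1.5 rad/s or velocity of joint panel below -1.5 rad/s).
It fails at once if the plate already in its bay is pushed on (over 3 N) (contact force between the fingers and loaded above 3 N).
It fails at once if the panel is tipped by pushing on the new plate (value of joint panel above 0.15 rad and contact force between the fingers and plate above 3 N).
It fails at once if the plate is dropped (falls free faster than 0.45 m/s) (contact force between the fingers and plate below 0.05 N and linear speed of plate above 0.45 m/s).
It fails at once if the blank plate or the tube rack is moved more than 20 mm (distance of any of blank_center, tube_rack from where it was at the start of the episode above 0.02 m).
It also fails if it takes over 51 s, if anything falls off the work surface, if the arm or the gripper's body presses on something with over 40 N, if the wrist force passes 120 N, or if a joint passes its speed limit or range.

ROBOT

A 6-joint arm with a two-finger parallel gripper is mounted at the origin on the work surface. World frame = base frame: x ahead of the robot, y to its left, z up, the work surface at z = 0. Lengths are in mm, angles in rad, forces in N, time in s.
With the tool pointing down it reaches from about 250 to 850 mm from the base axis. Payload 12.5 kg.
Tool frame: the origin (TCP) lies at the very end of the fingers, on their centre line; the grasp point (between the pads) lies 19 mm behind it; z points along the fingers, x is the direction in which the jaws open and shut, and the axes are right-handed (so a half turn about z gives the same grasp; the last joint's range is limited). The gripper opens to 93 mm and grips with 3 to 60 N. Pads are 15 mm wide; open, the fingers measure 128 mm over their backs; the gripper's body (75 mm by 188 mm) begins 65 mm behind the grasp point.
Start: joints at [1.06, 0.351, 1.652, -0, 1.139, -0.085], TCP at [227.145, 500.888, 182.933] pointing down, gripper open.
Joint ranges: [-2.75, 2.75], [-0.79, 2.1], [0.01, 2.65], [-1.57, 4.71], [0.07, 3.14], [-2.87, 2.87]. Speed limits (rad/s): [2.22, 2.22, 2.79, 3.14, 3.14, 3.14].

INTERFACE

Orientations are given as a unit quaternion [x, y, z, w].
In Python, from plant import manip gives the robot as it stands.
- The arm moves only by the tool arm_command, never from a script. Its argument "targets" is a list of rows, each a list of 7 numbers: the closure, from 0 (fully open) to 1 (shut), then the shift along the tool's x, y, z in cm, then the turn, a rotation vector about the tool's x, y, z in rad. In form: [[fingers, dx, dy, dz, wx, wy, wz], ...]. A call has 1 to 20 rows; each row shifts and turns the commanded pose from where the row before left it, along the tool's axes as they then stand; what a row does not reach is not made up. A row lasts 1/10 s, in which the tool goes at most 50 mm and 8.59 degrees, less where a joint would pass 70% of its speed; a pose out of reach is approached as far as the arm can. A call with a gripper value outside its range is refused whole. The fingers move at their own pace and stop on an object; "force" is the grip in N (left out, the last holds). Time passes only in rows, so rows that do not move let the fingers close. It gives the time, the measured TCP pose, the force and the opening at its end, in the units of the state.
- manip.get_state(): the state, without advancing time (a new reading comes with each control period).
- manip.snapshot(name): name is "scene" or "side" or "wrist"; returns a dict with "pixels" (384x512x3 uint8, red, green, blue), "z_map" (384x512 float32, mm along the optical axis (not along the pixel's ray), 0 where there is no reading), "K" (3x3 intrinsics, pixels), "rvec" (rotation vector, rad) and "tvec" (3), from world to camera coordinates, as OpenCV has them; the wrist camera has in their place "hand_eye" (4x4, takes a point from camera to tool coordinates, whose origin is the TCP and whose axes are the tool frame's). Camera axes: x right, y down, z forward; pixel columns grow to the right and rows downward; lengths in mm; the calibration is good to about 2 mm. A picture is of the moment at which its call begins: read the wrist's pose just before it.
- manip.finish_job(): hands the job in, once; it reports no verdict.
Trained networks look in a picture, given as the dict that the camera call returned (one of the last four; its "shot" number tells which), for a name from the list of things; names that differ only in an ending like _2 or _b are one class to them, and where a whole thing is asked for, a point or a joint stands for the part that bears it (a point fixed in the world has none). Each returns a list of dicts, best first, with "confidence" (0 to 1); they miss things now and then, are a little off and sometimes report something else, mostly with a low value. They report only what shows in the picture. A call takes as long as a camera call. They do not tell look-alikes from the thing itself.
- manip.boxes_of(picture, query): "location" ([x, y, z] in mm, in the coordinates of the camera as it stood for that picture, good to about 4 mm: the middle of the surface that is visible of it).
- manip.spot_point(picture, query): "location" ([x, y, z] in mm, in the coordinates of the camera as it stood for that picture, good to about 4 mm: a listed point, or the origin of a listed thing).
The state is a dict: "time": time; "joint_pos": joint angles; "dq": joint speeds; "effort": joint torques, N m; "eef_pos": TCP position; "tool_rot": TCP orientation; "ft_force": force on the tool from outside, world axes, zero at the start; "torque": the same for the moment, N m; "gripper_width": finger opening in mm.
Only numpy, scipy, OpenCV 4.12 (cv2) and the standard library are available. Lean on these libraries where they do the work, as an engineer would, in place of code of your own. Each camera call takes 0.05 s, during which the arm holds its last target. There are 200 camera calls.

## Working session

There is one attempt and no reset: what is moved stays moved. The work goes in short steps, Python scripts to look and compute and a tool call to move; the robot and the scene stay as the last step left them, time stands still between calls to the robot, and variables do not carry over. Pictures are saved under pics/ and viewed, about 8 in all and at most 12, crops included, and the job is handed in when it is done.

Besides the shell and the picture viewer there is one more tool, called after "Request:" as name(argument=value, ...) on one line, values as JSON. arm_command: Moves the arm, as the interface text tells. Its arguments: {"type":"object","properties":{"targets":{"type":"array"},"force":{"type":"number"}},"required":["targets"]}

```bash
mkdir -p pics; cat > h.py <<'E'
import numpy as np, cv2
from scipy.spatial.transform import Rotation as R
from plant import manip
def snap(n):
    s=manip.get_state(); p=manip.snapshot(n)
    if n=="wrist":
        T=np.eye(4); T[:3,:3]=R.from_quat(s["tool_rot"]).as_matrix(); T[:3,3]=s["eef_pos"]
        p["T"]=T@np.array(p["hand_eye"])
    else:
        M=np.eye(4); M[:3,:3]=R.from_rotvec(np.ravel(p["rvec"])).as_matrix(); M[:3,3]=np.ravel(p["tvec"]); p["T"]=np.linalg.inv(M)
    return p
def world(p,c): return p["T"][:3,:3]@np.array(c)+p["T"][:3,3]
def pix(p,c): q=np.array(p["K"])@np.array(c); return q[:2]/q[2]
def cloud(p):
    z=p["z_map"]; v,u=np.mgrid[:384,:512]; K=np.array(p["K"])
    c=np.dstack([(u-K[0,2])/K[0,0]*z,(v-K[1,2])/K[1,1]*z,z])
    return c@p["T"][:3,:3].T+p["T"][:3,3]
def save(p,f,crop=None,s=1):
    im=p["pixels"][:,:,::-1]
    if crop: im=im[crop[1]:crop[3],crop[0]:crop[2]]
    cv2.imwrite("pics/"+f,cv2.resize(np.ascontiguousarray(im),None,fx=s,fy=s,interpolation=cv2.INTER_CUBIC))
def find(p,q,kind="spot_point"):
    for d in getattr(manip,kind)(p,q)[:4]:
        print(q,kind[:4],round(d["confidence"],2),world(p,d["location"]).round(1),pix(p,d["location"]).round())
E
python3 - <<'E'
from h import *
s=manip.get_state(); print(s)
a=snap("scene"); b=snap("side"); save(a,"a.png"); save(b,"b.png")
for p in (a,b):
    for q in "plate_center plate_strip blank_center loaded_center bay_empty bay_full front_rail tube_rack viewbox".split(): find(p,q)
E
```

```text
{'time': 0.0, 'joint_pos': array([ 1.06042002e+00,  3.51251514e-01,  1.65240944e+00, -1.55798861e-05,
        1.13910709e+00, -8.45836852e-02]), 'dq': array([ 0.00020658, -0.00211465, -0.00037563,  0.0007323 , -0.00158313,
        0.00084489]), 'effort': array([-1.23871410e-03, -4.97320998e+01, -2.85260439e+01,  6.99050655e-02,
        2.56965752e-02, -1.39730405e-04]), 'eef_pos': array([226.95837786, 500.56851022, 182.3986593 ]), 'tool_rot': array([ 8.40546349e-01,  5.41739318e-01, -5.15798079e-04,  2.81750607e-04]), 'ft_force': array([-0.79464391, -0.36238812,  0.35421938]), 'torque': array([-0.01288547, -0.03835225,  0.05003744]), 'gripper_width': 92.90964491826404}
plate_center spot 0.82 [359.4 117.1   3.4] [332. 223.]
plate_center spot 0.73 [625.5 282.    8.3] [299. 340.]
plate_center spot 0.25 [617.1 226.2   5.6] [284. 318.]
plate_strip spot 0.83 [618.8 223.5   8.8] [282. 317.]
plate_strip spot 0.62 [308.2 119.4   4.7] [346. 213.]
blank_center spot 0.95 [443.1 310.    4.2] [369. 299.]
loaded_center spot 0.6 [ 583.3 -185.7  100.3] [183. 167.]
bay_empty spot 0.85 [603.8 -69.6  90
[... 202 characters left out ...]
[ 509.  -391.4   -1.6] [169. 139.]
viewbox spot 0.85 [ 591.8 -131.8    2. ] [196. 208.]
plate_center spot 0.93 [625.5 278.9   4.9] [257. 133.]
plate_center spot 0.72 [358.3 111.7   9.9] [185. 181.]
plate_strip spot 0.96 [616.4 224.9   5.4] [260. 142.]
plate_strip spot 0.58 [302.8 115.5   9.7] [165. 185.]
blank_center spot 0.68 [442.2 299.7   7.3] [200. 140.]
loaded_center spot 0.66 [ 579.2 -185.3  101.6] [310. 211.]
bay_empty spot 0.65 [596.3 -75.8  91.3] [296. 182.]
bay_full spot 0.88 [ 578.9 -189.3   95.3] [311. 215.]
front_rail spot 0.76 [ 488.8 -118.6  100.8] [260. 201.]
tube_rack spot 0.8 [ 504.8 -394.1   -5.9] [318. 337.]
viewbox spot 0.74 [ 5.941e+02 -1.317e+02 -2.000e-01] [302. 224.]
```

View pics/a.png

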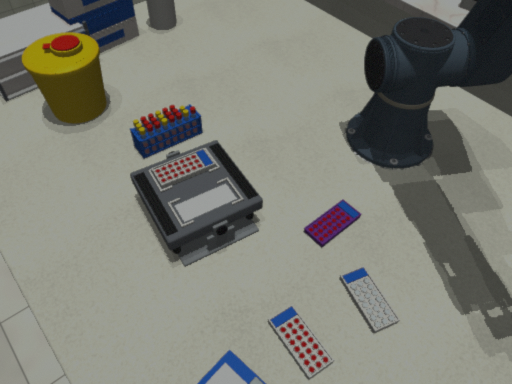

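View pics/b.png

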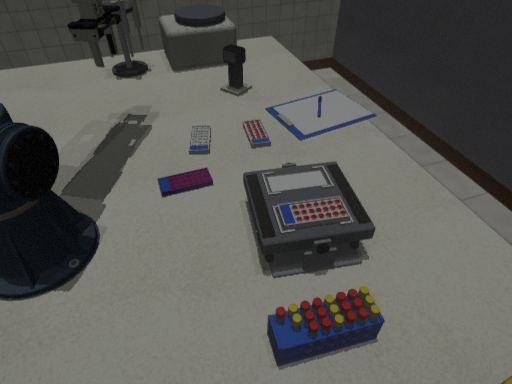

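Candidates in scene image: white plate with red wells at (299,341) = the target. Purple look-alike at (332,223), blank plate at (369,299), and the loaded plate at (183,167) are not wanted. In the side view the target is at (257,133). I'm moving above the target for a close wrist check.

Request:
arm_command(targets=[[0, -0.3, 4.1, -0.7, 0, 0, 0], [0, -0.3, 4.1, -0.7, 0, 0, 0], [0, -0.3, 4.1, -0.7, 0, 0, 0], [0, -0.3, 4.1, -0.7, 0, 0, 0], [0, -0.3, 4.1, -0.7, 0, 0, 0], [0, -0.3, 4.1, -0.7, 0, 0, 0], [0, -0.3, 4.1, -0.7, 0, 0, 0], [0, -0.3, 4.1, -0.7, 0, 0, 0], [0, -0.3, 4.1, -0.7, 0, 0, 0], [0, -0.3, 4.1, -0.7, 0, 0, 0], [0, -0.3, 4.1, -0.7, 0, 0, 0], [0, 0, 0, 0, 0, 0, 0.143], [0, 0, 0, 0, 0, 0, 0.143], [0, 0, 0, 0, 0, 0, 0.143], [0, 0, 0, 0, 0, 0, 0.143], [0, 0, 0, 0, 0, 0, 0.143], [0, 0, 0, 0, 0, 0, 0.143], [0, 0, 0, 0, 0, 0, 0.143], [0, 0, 0, 0, 0, 0, 0.143], [0, 0, 0, 0, 0, 0, 0.143]])

```text
time: 3.0
eef_pos: [624.2, 284.6, 259.8]
tool_rot: [0.997, -0.074, -0.0, 0.0]
ft_force: [-1.4, 0.8, -0.2]
gripper_width: 92.7
```

```bash
cat >> h.py <<'E'
def blobs(p,zlo,zhi,mina=150):
    """rectangles of connected cloud regions in a height band (world mm)"""
    C=cloud(p); m=((C[...,2]>zlo)&(C[...,2]<zhi)&(p["z_map"]>0)).astype(np.uint8)
    n,l,st,_=cv2.connectedComponentsWithStats(m)
    for i in range(1,n):
        if st[i,4]<mina: continue
        P=C[l==i]; r=cv2.minAreaRect(P[:,:2].astype(np.float32))
        print("blob",st[i],"c",np.round(r[0],1),"wh",np.round(r[1],1),"ang",round(r[2],1),"z",np.median(P[:,2]).round(1))
def pose():
    s=manip.get_state(); M=R.from_quat(s["tool_rot"]).as_matrix()
    print("t",round(s["time"],2),"tcp",s["eef_pos"].round(1),"yaw",np.arctan2(M[1,0],M[0,0]).round(4),"zax",M[:,2].round(3),"F",s["ft_force"].round(1),"w",round(s["gripper_width"],1))
E
python3 - <<'E'
from h import *
pose(); p=snap("wrist"); save(p,"c.png"); print(p["T"].round(2))
for q in ("plate_center","plate_strip"): find(p,q)
blobs(p,10,25)
hsv=cv2.cvtColor(p["pixels"],cv2.COLOR_RGB2HSV); C=cloud(p)
m=(hsv[...,0]>100)&(hsv[...,0]<130)&(hsv[...,1]>130)&(p["z_map"]>0)
n,l,st,_=cv2.connectedComponentsWithStats(m.astype(np.uint8))
for i in range(1,n):
    if st[i,4]>150: print("blue",st[i],C[l==i].mean(0).round(1))
E
```

```text
t 3.0 tcp [624.2 284.6 259.8] yaw -0.1479 zax [-0. -0. -1.] F [-1.4  0.8 -0.2] w 92.7
[[ 9.9000e-01 -1.4000e-01 -4.0000e-02  6.3349e+02]
 [-1.5000e-01 -9.6000e-01 -2.4000e-01  3.4971e+02]
 [-0.0000e+00  2.4000e-01 -9.7000e-01  4.6212e+02]
 [ 0.0000e+00  0.0000e+00  0.0000e+00  1.0000e+00]]
plate_center spot 0.67 [620.9 278.9  11. ] [252. 156.]
plate_strip spot 0.92 [614.7 222.9   7.2] [254. 196.]
blob [ 428    1   62  115 1094] c [892.4 361.7] wh [140.4  11.1] ang 61.4 z 16.4
blob [325  81  28  64 970] c [740.8 318.4] wh [20.3 79.6] ang 8.6 z 14.3
blob [  92  100   53  110 5034] c [442.6 305.5] wh [140.6  63.1] ang 74.1 z 15.3
blob [ 227  102   51  106 4875] c [622.3 279.5] wh [140.3  62.2] ang 83.9 z 15.2
blue [ 306    0  206  194 3635] [776.8 324.3   4.5]
blue [430  35  42  79 491] [882.9 347.6  16.4]
blue [ 96 188  39  17 482] [427.  252.6  16.7]
blue [237 190  37  13 408] [618.4 224.2  16.5]
```

View pics/c.png

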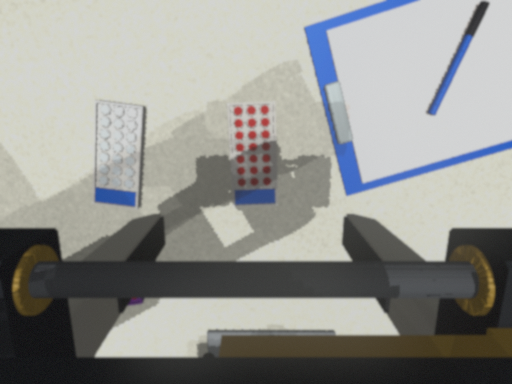

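Wrist view: target plate (red wells, white body) at (252,155), blue strip towards the robot at (254,196). The blank is at (119,153). The depth rectangle is 140×62 mm at z≈16, as expected. Descending.

Request:
arm_command(targets=[[0, -0.11, 0.53, 2, 0, 0, -0.04], [0, 0, 0, 4, 0, 0, 0], [0, 0, 0, 4, 0, 0, 0], [0, 0, 0, 4, 0, 0, 0], [0, 0, 0, 4, 0, 0, 0], [0, 0, 0, 3, 0, 0, 0], [0, 0, 0, 2, 0, 0, 0], [0, 0, 0, 1, 0, 0, 0], [0, 0, 0, 0.6, 0, 0, 0], [0, 0, 0, 0.4, 0, 0, 0], [0, 0, 0, 0.3, 0, 0, 0], [0, 0, 0, 0.2, 0, 0, 0], [0, 0, 0, 0, 0, 0, 0], [0, 0, 0, 0, 0, 0, 0]])

```text
time: 4.55
eef_pos: [622.6, 279.5, 5.3]
tool_rot: [0.999, -0.051, 0.0, -0.0]
ft_force: [1.2, -0.1, -0.1]
gripper_width: 93.2
```

```bash
python3 - <<'E'
from h import *
pose(); p=snap("wrist"); save(p,"d.png")
E
```

```text
t 4.55 tcp [622.6 279.5   5.3] yaw -0.1019 zax [ 0.001  0.    -1.   ] F [ 1.2 -0.1 -0.1] w 93.2
```

View pics/d.png

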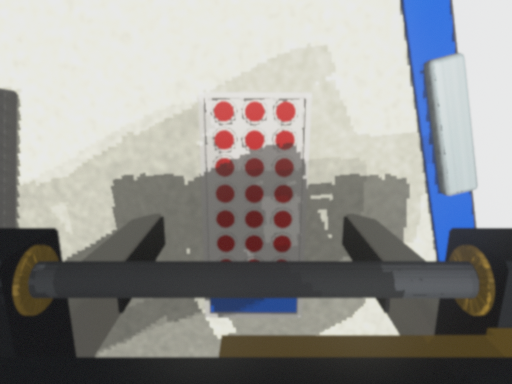

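The plate sits centred between the open fingers (plate x 206–308, fingers at 150 and 360). Closing and lifting.

Request:
arm_command(targets=[[0.2, 0, 0, 0.1, 0, 0, 0], [0.4, 0, 0, 0, 0, 0, 0], [0.6, 0, 0, 0, 0, 0, 0], [0.6, 0, 0, 0, 0, 0, 0], [0.6, 0, 0, 0, 0, 0, 0], [0.6, 0, 0, 0, 0, 0, 0], [0.6, 0, 0, 0, 0, 0, 0], [0.6, 0, 0, 0, 0, 0, 0], [0.6, 0, 0, 0, 0, 0, 0], [0.6, 0, 0, 0, 0, 0, 0], [0.6, 0, 0, -0.3, 0, 0, 0], [0.6, 0, 0, -1, 0, 0, 0], [0.6, 0, 0, -2, 0, 0, 0], [0.6, 0, 0, -3, 0, 0, 0], [0.6, 0, 0, -4, 0, 0, 0], [0.6, 0, 0, -4, 0, 0, 0], [0.6, 0, 0, -4, 0, 0, 0], [0.6, 0, 0, -3, 0, 0, 0], [0.6, 0, 0, -2, 0, 0, 0], [0.6, 0, 0, 0, 0, 0, 0]], force=25)

```text
time: 6.6
eef_pos: [623.5, 279.9, 241.0]
tool_rot: [0.999, -0.051, 0.003, -0.001]
ft_force: [0.4, 0.1, -0.2]
gripper_width: 37.4
```

```bash
python3 - <<'E'
from h import *
pose(); a=snap("scene"); 
for p in (a,snap("side")):
    for q in ("bay_empty","front_rail"): find(p,q)
    C=cloud(p); blobs(p,86,115,400)
    # red+blue on loaded plate region
E
```

```text
t 6.6 tcp [623.5 279.9 241. ] yaw -0.1019 zax [ 0.006  0.002 -1.   ] F [ 0.4  0.1 -0.2] w 37.4
bay_empty spot 0.75 [600.  -70.2  94.1] [205. 202.]
front_rail spot 0.64 [ 493.  -111.3   94.6] [231. 170.]
blob [ 87   5  48  28 403] c [ 386.3 -920.5] wh [188.3  14.3] ang 6.4 z 101.2
blob [ 38  72  65  31 496] c [ 658.9 -630.7] wh [ 73.5 176.8] ang 75.6 z 100.6
blob [ 130  140  133  104 7688] c [ 591.3 -128.9] wh [238.5 239.9] ang 81.4 z 92.8
bay_empty spot 0.76 [595.7 -74.7  90.9] [295. 181.]
front_rail spot 0.56 [ 491.4 -118.5  100.8] [261. 201.]
blob [160  29  77  23 535] c [546.1 917.5] wh [189.  371.5] ang 54.7 z 100.8
blob [ 243  162  132   86 7993] c [ 588.7 -132.8] wh [273.2 239.8] ang 81.4 z 93.6
blob [  0 195  65  63 969] c [ 46.4 -37. ] wh [160.5  65.4] ang 47.7 z 100.4
```

The width of 37 mm means no grasp. Looking.

```bash
python3 - <<'E'
from h import *
p=snap("wrist"); save(p,"e.png"); blobs(p,10,25); blobs(p,30,300)
for q in ("plate_center","plate_strip"): find(p,q)
E
```

```text
blob [ 441    2   71  119 1239] c [892.4 361.7] wh [140.2  12. ] ang 61.0 z 16.4
blob [ 334   80   27   67 1085] c [740.8 318.4] wh [20.2 79.8] ang 8.5 z 14.4
blob [  82   87   60  119 5734] c [442.6 305.6] wh [140.4  63.1] ang 74.1 z 15.3
blob [ 230   97   51  112 5465] c [622.4 279.6] wh [140.2  62.1] ang 83.8 z 15.2
blob [177 214  42  47 791] c [599.9 285.9] wh [10.7 22.6] ang 36.0 z 288.5
blob [289 214  42  47 806] c [644.2 281.4] wh [22.5 10.9] ang 41.5 z 288.4
plate_center spot 0.97 [619.2 278.8   7.7] [252. 155.]
plate_strip spot 0.62 [618.9 221.8  11.4] [256. 198.]
```

View pics/e.png

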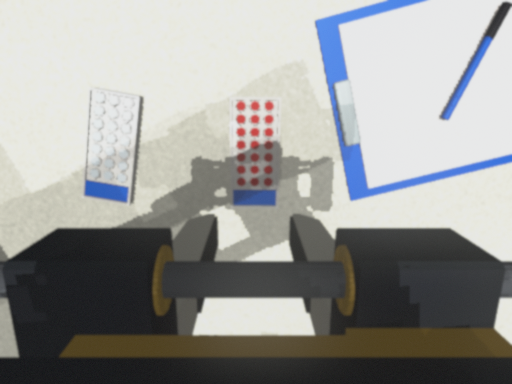

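The plate has not moved. It is still at (622,280) and flat. Most likely the fingers close slowly and I lifted too early. Retrying with a width check before the lift.

Request:
arm_command(targets=[[0.1, 0, 0, 1, 0, 0, 0], [0.1, 0, 0, 1, 0, 0, 0], [0.1, 0, 0, 1, 0, 0, 0], [0.1, 0, 0, 1, 0, 0, 0], [0.1, 0, 0, 1, 0, 0, 0], [0.1, 0, 0, 1, 0, 0, 0], [0.1, 0, 0, 1, 0, 0, 0], [0.1, 0, 0, 1, 0, 0, 0], [0.1, 0, 0, 1, 0, 0, 0], [0.1, 0, 0, 1, 0, 0, 0], [0.1, 0, 0, 1, 0, 0, 0], [0.1, 0, 0, 1, 0, 0, 0], [0.1, 0, 0, 1, 0, 0, 0], [0.1, 0, 0, 1, 0, 0, 0], [0.1, 0, 0, 1, 0, 0, 0], [0.1, 0, 0, 1, 0, 0, 0], [0.1, 0, 0, 1, 0, 0, 0], [0.1, 0, 0, 1, 0, 0, 0], [0.1, 0, 0, 0, 0, 0, 0]])

```text
time: 8.95
eef_pos: [621.6, 279.2, 55.2]
tool_rot: [0.999, -0.051, -0.001, 0.0]
ft_force: [-0.3, 0.6, -0.3]
gripper_width: 83.5
```

Request:
arm_command(targets=[[0.1, 0.05, 0, 1.5, 0, 0, 0], [0.1, 0, 0, 1.5, 0, 0, 0], [0.1, 0, 0, 1, 0, 0, 0], [0.1, 0, 0, 0.6, 0, 0, 0], [0.1, 0, 0, 0.4, 0, 0, 0], [0.1, 0, 0, 0.1, 0, 0, 0], [0.5, 0, 0, 0, 0, 0, 0], [0.5, 0, 0, 0, 0, 0, 0], [0.5, 0, 0, 0, 0, 0, 0], [0.5, 0, 0, 0, 0, 0, 0], [0.5, 0, 0, 0, 0, 0, 0], [0.5, 0, 0, 0, 0, 0, 0], [0.5, 0, 0, 0, 0, 0, 0], [0.5, 0, 0, 0, 0, 0, 0], [0.5, 0, 0, 0, 0, 0, 0], [0.5, 0, 0, 0, 0, 0, 0], [0.5, 0, 0, 0, 0, 0, 0], [0.5, 0, 0, 0, 0, 0, 0]], force=25)

```text
time: 10.75
eef_pos: [622.9, 279.4, 5.9]
tool_rot: [0.999, -0.051, 0.0, 0.0]
ft_force: [0.8, 0.2, -1.2]
gripper_width: 46.2
```

```bash
python3 - <<'E'
from h import *
pose(); p=snap("wrist"); save(p,"f.png",(100,60,420,384),1.5); blobs(p,9,25); C=cloud(p)
for u,v in ((180,210),(330,210),(215,200),(300,200),(255,160),(255,250)): print(u,v,C[v,u].round(1))
E
```

```text
t 10.75 tcp [622.9 279.4   5.9] yaw -0.102 zax [ 0. -0. -1.] F [ 0.8  0.2 -1.2] w 46.2
blob [ 424   53   53  143 5254] c [740.8 319.1] wh [21.1 79.3] ang 8.8 z 14.3
blob [   0   89   12  161 1445] c [478.7 318.7] wh [96.6  6.1] ang 76.3 z 12.8
blob [  198    92   113   169 17394] c [624.5 299. ] wh [102.   62.4] ang 83.7 z 14.8
blob [ 205  298   97   20 1924] c [615.7 217.3] wh [15.4 62. ] ang 84.1 z 16.5
180 210 [575.2 282.2   0.9]
330 210 [671.  272.7   1.5]
215 200 [600.5 290.3  14.3]
300 200 [650.9 285.4  14.9]
255 160 [626.7 312.1  15.1]
255 250 [621.  256.2  15.1]
```

View pics/f.png

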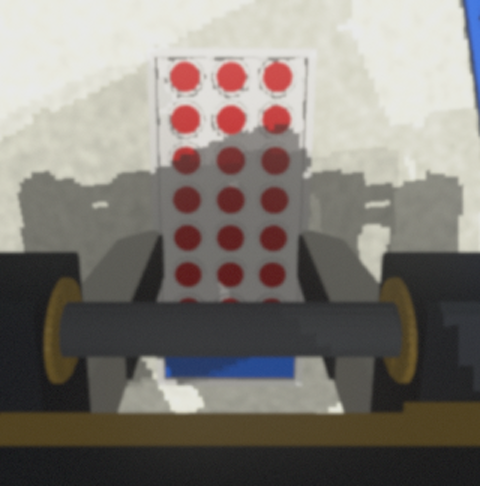

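```bash
python3 - <<'E'
from h import *
p=snap("wrist"); s=manip.get_state(); M=R.from_quat(s["tool_rot"]).as_matrix()
C=(cloud(p)-s["eef_pos"])@M   # tool coords
print(np.array(p["K"]).round(1).tolist())
for v in (200,212,216,220,226,232,240,250):
    row=C[v]; print(v,"L",[tuple(row[u].round(0).astype(int)) for u in range(150,222,8)])
    print("   R",[tuple(row[u].round(0).astype(int)) for u in range(290,362,8)])
E
```

```text
[[338.4, 0.0, 253.3], [0.0, 338.4, 184.2], [0.0, 0.0, 1.0]]
200 L [(np.int64(-67), np.int64(-4), np.int64(6)), (np.int64(-61), np.int64(-5), np.int64(5)), (np.int64(-56), np.int64(-4), np.int64(6)), (np.int64(-51), np.int64(-4), np.int64(6)), (np.int64(0), np.int64(-66), np.int64(-202)), (np.int64(-41), np.int64(-4), np.int64(6)), (np.int64(-36), np.int64(-4), np.int64(6)), (np.int64(-29), np.int64(-9), np.int64(-10)), (np.int64(-24), np.int64(-8), np.int64(-8))]
   R [(np.int64(21), np.int64(-9), np.int64(-10)), (np.int64(26), np.int64(-9), np.int64(-8)), (np.int64(30), np.int64(-9), np.int64(-11)), (np.int64(38), np.int64(-4), np.int64(7)), (np.int64(43), np.int64(-5), np.int64(5)), (np.int64(48), np.int64(-5), np.int64(5)), (np.int64(53), np.int64(-5), np.int64(5)), (np.int64(59), np.int64(-4), np.int64(6)), (np.int64(64), np.int64(-4), np.int64(6))]
212 L [(np.int64(-67), np.int64(4), np.int64(5)), (np.int64(-62), np.int64(3), np.int64(5)), (np.int64(-57), np.int64(3), np.int64(5)), (np.int64(-52), np.int64(4), np.int64(5)), (np.int64(-46), np.int64(3), np.int64(4)), (np.int64(-4
[... 4764 characters left out ...]
.int64(-82)), (np.int64(-31), np.int64(-9), np.int64(-80)), (np.int64(-28), np.int64(-9), np.int64(-80)), (np.int64(-25), np.int64(-10), np.int64(-81)), (np.int64(-24), np.int64(-5), np.int64(-71)), (np.int64(-24), np.int64(5), np.int64(-49)), (np.int64(-25), np.int64(24), np.int64(-8))]
   R [(np.int64(22), np.int64(24), np.int64(-8)), (np.int64(27), np.int64(24), np.int64(-9)), (np.int64(23), np.int64(-2), np.int64(-63)), (np.int64(24), np.int64(-8), np.int64(-77)), (np.int64(26), np.int64(-9), np.int64(-80)), (np.int64(30), np.int64(-9), np.int64(-79)), (np.int64(33), np.int64(-9), np.int64(-80)), (np.int64(35), np.int64(-10), np.int64(-81)), (np.int64(24), np.int64(-30), np.int64(-126))]
```

The finger faces end about 38 mm short of the nominal TCP: the lowest finger points are at tool z≈-39, and the fingers at 46 mm hover over the plate untouched. Before going lower I'll open and check this independently from the side camera.

Request:
arm_command(targets=[[0.1, 0, 0, 0, 0, 0, 0], [0.1, 0, 0, 0, 0, 0, 0], [0.1, 0, 0, 0, 0, 0, 0], [0.1, 0, 0, 0, 0, 0, 0], [0.1, 0, 0, 0, 0, 0, 0], [0.1, 0, 0, 0, 0, 0, 0], [0.1, 0, 0, 0, 0, 0, 0], [0.1, 0, 0, 0.5, 0, 0, 0], [0.1, 0, 0, 0.5, 0, 0, 0], [0.1, 0, 0, 0.5, 0, 0, 0], [0.1, 0, 0, 0, 0, 0, 0]])

```text
time: 11.95
eef_pos: [622.3, 279.2, -10.2]
tool_rot: [0.999, -0.051, -0.001, 0.0]
ft_force: [-0.2, 0.2, 0.2]
gripper_width: 83.7
```

```bash
python3 - <<'E'
from h import *
pose()
for n in ("wrist","scene","side"):
    p=snap(n); s=manip.get_state(); M=R.from_quat(s["tool_rot"]).as_matrix()
    W=cloud(p); C=(W-s["eef_pos"])@M
    m=(p["z_map"]>0)&(abs(C[...,1])<14)&(abs(C[...,0])>34)&(abs(C[...,0])<66)&(W[...,2]>18)&(W[...,2]<200)
    for sg in (-1,1):
        q=C[m&(np.sign(C[...,0])==sg)]
        if len(q): print(n,sg,len(q),"tool z top pct",np.percentile(q[:,2],[90,97,99,100]).round(1),"x",np.percentile(q[:,0],[2,98]).round(1))
save(p,"g.png",(200,60,330,170),5)
E
```

```text
t 11.95 tcp [622.3 279.2 -10.2] yaw -0.1019 zax [-0.002 -0.001 -1.   ] F [-0.2  0.2  0.2] w 83.7
wrist -1 5714 tool z top pct [-53.  -42.6 -38.4 -35.3] x [-56.4 -42.4]
wrist 1 4390 tool z top pct [-49.4 -41.1 -37.6 -34.9] x [40.9 55.4]
scene -1 52 tool z top pct [-39.7 -36.3 -35.9 -35.9] x [-53.8 -40.1]
scene 1 137 tool z top pct [-140.7 -140.  -139.3  -38.8] x [44.2 65.4]
side -1 174 tool z top pct [-50.7 -42.4 -38.7 -34. ] x [-61.2 -39.4]
side 1 174 tool z top pct [-47.1 -39.1 -36.8 -35.9] x [40.5 63.9]
```

View pics/g.png

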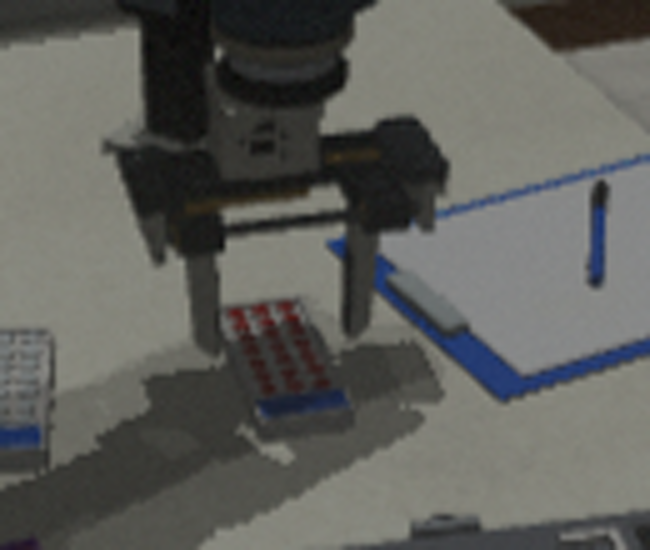

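Scene, side and wrist depth all agree: the fingertips really end ≈35.5 mm short of the reported TCP, so they hover ~25 mm above the bench (visible in the picture). I'll go down 20 mm more, slowly, then close.

Request:
arm_command(targets=[[0.1, 0, 0, 0.6, 0, 0, 0], [0.1, 0, 0, 0.6, 0, 0, 0], [0.1, 0, 0, 0.4, 0, 0, 0], [0.1, 0, 0, 0.2, 0, 0, 0], [0.1, 0, 0, 0.2, 0, 0, 0], [0.5, 0, 0, 0, 0, 0, 0], [0.5, 0, 0, 0, 0, 0, 0], [0.5, 0, 0, 0, 0, 0, 0], [0.5, 0, 0, 0, 0, 0, 0], [0.5, 0, 0, 0, 0, 0, 0], [0.5, 0, 0, 0, 0, 0, 0], [0.5, 0, 0, 0, 0, 0, 0], [0.5, 0, 0, 0, 0, 0, 0], [0.5, 0, 0, 0, 0, 0, 0], [0.5, 0, 0, 0, 0, 0, 0]], force=25)

```text
time: 13.6
eef_pos: [623.0, 279.5, -28.9]
tool_rot: [0.999, -0.051, 0.0, -0.0]
ft_force: [-0.9, -0.4, 3.5]
gripper_width: 61.5
```

Gripped at 61.5 mm. Lifting and carrying to a point short of the view box.

Request:
arm_command(targets=[[0.5, 0, 0, -0.4, 0, 0, 0], [0.5, 0, 0, -1, 0, 0, 0], [0.5, 0, 0, -2.5, 0, 0, 0], [0.5, 0, 0, -4, 0, 0, 0], [0.5, 0, 0, -4, 0, 0, 0], [0.5, 0, 0, -4, 0, 0, 0], [0.5, 0, 0, -4, 0, 0, 0], [0.5, -0.6, 1.8, -1, 0, 0, 0], [0.5, -1.36, 3.68, 0, 0, 0, 0], [0.5, -1.36, 3.68, 0, 0, 0, 0], [0.5, -1.36, 3.68, 0, 0, 0, 0], [0.5, -1.36, 3.68, 0, 0, 0, 0], [0.5, -1.36, 3.68, 0, 0, 0, 0], [0.5, -1.36, 3.68, 0, 0, 0, 0], [0.5, -1.36, 3.68, 0, 0, 0, 0], [0.5, -1.36, 3.68, 0, 0, 0, 0], [0.5, -1.36, 3.68, 0, 0, 0, 0], [0.5, -0.76, 1.88, 0, 0, 0, 0]])

```text
time: 15.4
eef_pos: [448.8, -74.7, 180.5]
tool_rot: [0.999, -0.052, 0.0, 0.0]
ft_force: [0.6, -1.0, -1.6]
gripper_width: 61.7
```

Request:
arm_command(targets=[[0.5, 0, 0, 0, 0, 0, 0.135], [0.5, 0, 0, 0, 0, 0, 0.135], [0.5, 0, 0, 0, 0, 0, 0.135], [0.5, 0, 0, 0, 0, 0, 0.135], [0.5, 0, 0, 0, 0, 0, 0.135], [0.5, 0, 0, 0, 0, 0, 0.135], [0.5, 0, 0, 0, 0, 0, 0.135], [0.5, 0, 0, 0, 0, 0, 0.135], [0.5, 0, 0, 0, 0, 0, 0.135], [0.5, 0, 0, 0, 0, 0, 0.135], [0.5, 0, 0, 0, 0, 0, 0.135], [0.5, 0, 0, 0, 0, 0, 0.135], [0.5, 0, 0, 0, 0, 0, 0], [0.5, 0, 0, 0, 0, 0, 0]])

```text
time: 16.8
eef_pos: [450.1, -72.8, 180.2]
tool_rot: [-0.653, 0.757, -0.0, 0.0]
ft_force: [0.5, 0.0, -1.3]
gripper_width: 61.7
```

```bash
python3 - <<'E'
from h import *
pose(); p=snap("wrist"); save(p,"i.png")
for q in ("bay_empty","bay_full","front_rail","plate_center","loaded_center"): find(p,q)
blobs(p,85,125,300); blobs(p,150,215,300)
np.savez("i.npz",rgb=p["pixels"],C=cloud(p),z=p["z_map"])
E
```

```text
t 16.8 tcp [450.1 -72.8 180.2] yaw -1.718 zax [ 0. -0. -1.] F [ 0.5  0.  -1.3] w 61.7
bay_full spot 0.23 [ 590.2 -131.5   -2.6] [289.  20.]
plate_center spot 0.71 [447.9 -74.5 216.8] [258. 233.]
blob [127   0  20  22 301] c [ 5.975e+02 -5.000e-01] wh [14.6 15. ] ang 81.7 z 90.4
blob [  152     0   297   149 33956] c [ 527.7 -120.7] wh [233.4 116.8] ang 81.3 z 94.3
blob [451   0  23  23 353] c [ 558.8 -257.4] wh [15.9 15.8] ang 81.3 z 90.6
```

View pics/i.png

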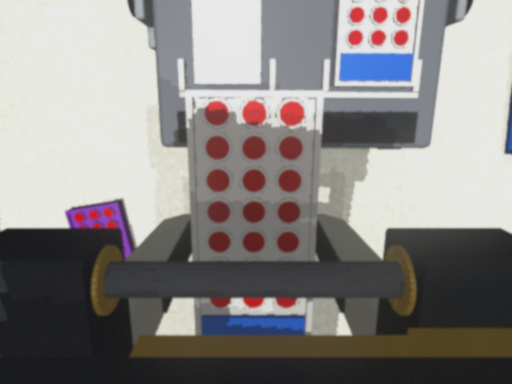

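Picture: plate held level, strip towards robot (252,325). Empty bay's white floor at (228,40), loaded plate at (375,40). Measure panel frame versus held plate.

```bash
python3 - <<'E'
import numpy as np,cv2
d=np.load("i.npz"); C=d["C"];rgb=d["rgb"].astype(int);ok=d["z"]>0
m=ok&(C[...,2]>86)&(C[...,2]<112)&(C[...,0]>470)
r=cv2.minAreaRect(C[m][:,:2].astype(np.float32)); a=np.radians(r[2]-90); print("panel yaw",a)
ex=np.array([np.cos(a),np.sin(a)]); ey=np.array([-ex[1],ex[0]])
P=C[...,:2]; X=P@ex; Y=P@ey
# front edge; lateral edges
print("X front",np.percentile(X[m],[0.1,.5,1]).round(1),"Y",np.percentile(Y[m],[.1,.5,99.5,99.9]).round(1))
# white features on panel
w=m&(rgb.min(-1)>170)
n,l,st,_=cv2.connectedComponentsWithStats(w.astype(np.uint8))
for i in range(1,n):
    if st[i,4]>40:
        q=l==i; print("white",st[i],"X",np.percentile(X[q],[1,99]).round(1),"Y",np.percentile(Y[q],[1,99]).round(1),"z",np.median(C[q][:,2]).round(1))
h=ok&(C[...,2]>212)&(C[...,2]<245)
n,l,st,_=cv2.connectedComponentsWithStats(h.astype(np.uint8))
for i in range(1,n):
    if st[i,4]>300:
        q=C[l==i]; rr=cv2.minAreaRect(q[:,:2].astype(np.float32)); b=X[l==i]; y=Y[l==i]
        print("held",st[i],np.round(rr[0],1),np.round(rr[1],1),round(rr[2],1),"z",np.percentile(q[:,2],[5,50,95]).round(1),"X",b.min().round(1),b.max().round(1),"Y",y.min().round(1),y.max().round(1))
print("tcp XY",(np.array([450.1,-72.8])@ex).round(1),(np.array([450.1,-72.8])@ey).round(1))
E
```

```text
panel yaw -0.14792821222565036
X front [483.2 487.1 489.7] Y [-175.7 -168.    83.5   90.8]
white [ 191    0   71   85 5766] X [535.2 596.7] Y [-10.7  43. ] z 94.1
white [ 236    0  189   98 5095] X [524.1 593.3] Y [-138.   -18.1] z 106.8
white [177  58   9  52 263] X [516.5 554.5] Y [50.1 56.5] z 99.5
held [  150    90   208   171 23900] [477.  -76.5] [91.3 85. ] 81.5 z [222.1 224.2 229.9] X 440.6 525.5 Y -51.1 40.2
held [ 194  298  119   37 4336] [404.8 -65.5] [62.1 23.5] 81.5 z [222.4 225.  226.4] X 398.3 421.9 Y -36.2 25.9
tcp XY 455.9 -5.7
```

Request:
arm_command(targets=[[0.5, -0.2, -1.4, 0, 0, 0, 0], [0.5, -0.3, -2.2, 0, 0, 0, 0], [0.5, -0.3, -2.2, 0, 0, 0, 0], [0.5, -0.3, -2.2, 0, 0, 0, 0], [0.5, -0.3, -2.2, 0, 0, 0, 0], [0.5, -0.3, -2.2, 0, 0, 0, 0], [0.5, -0.3, -1.4, 1, 0, 0, 0], [0.5, -0.13, -0.86, 2, 0, 0, 0], [0.5, 0, 0, 2, 0, 0, 0], [0.5, 0, 0, 1.5, 0, 0, 0], [0.5, 0, 0, 0.5, 0, 0, 0], [0.5, 0, 0, 0, 0, 0, 0], [0.5, 0, 0, 0, 0, 0, 0]])

```text
time: 18.4
eef_pos: [598.7, -74.0, 110.8]
tool_rot: [-0.652, 0.758, -0.0, 0.0]
ft_force: [0.1, -0.9, -1.1]
gripper_width: 62.2
```

```bash
cat > m.py <<'E'
from h import *
pose(); p=snap("wrist"); C=cloud(p); rgb=p["pixels"].astype(int); ok=p["z_map"]>0
a=-0.150; ex=np.array([np.cos(a),np.sin(a)]); ey=np.array([-ex[1],ex[0]]); X=C[...,:2]@ex; Y=C[...,:2]@ey
s=manip.get_state(); t=s["eef_pos"]; print("tcp XY",(t[:2]@ex).round(1),(t[:2]@ey).round(1))
m=ok&(C[...,2]>86)&(C[...,2]<125)
w=m&(rgb.min(-1)>150)
n,l,st,_=cv2.connectedComponentsWithStats(w.astype(np.uint8))
for i in range(1,n):
    if st[i,4]>40:
        q=l==i; print("white",st[i],"X",np.percentile(X[q],[1,99]).round(1),"Y",np.percentile(Y[q],[1,99]).round(1),"z",np.median(C[q][:,2]).round(1))
lip=ok&(C[...,2]>96.5)&(C[...,2]<103)&(Y>-25)&(Y<60)&(rgb.min(-1)>120)
n,l,st,_=cv2.connectedComponentsWithStats(lip.astype(np.uint8))
for i in range(1,n):
    if st[i,4]>25:
        q=l==i; print("lip",st[i],"X",np.percentile(X[q],[2,98]).round(1),"Y",np.percentile(Y[q],[2,98]).round(1))
zt=t[2]+45
h=ok&(abs(C[...,2]-zt)<5)&(rgb.max(-1)>90)
n,l,st,_=cv2.connectedComponentsWithStats(h.astype(np.uint8))
for i in range(1,n):
    if st[i,4]>400:
        q=l==i; rr=cv2.minAreaRect(C[q][:,:2].astype(np.float32)); print("held",st[i],np.round(rr[1],1),round(rr[2],1),"X",np.percentile(X[q],[.2,99.8]).round(1),"Y",np.percentile(Y[q],[.2,99.8]).round(1),"z",np.median(C[q][:,2]).round(1))
E
python3 - <<'E'
exec(open("m.py").read()); save(p,"j.png",(90,0,470,260),2)
E
```

```text
t 18.4 tcp [598.7 -74.  110.8] yaw -1.7219 zax [ 0.001 -0.    -1.   ] F [ 0.1 -0.9 -1.1] w 62.2
tcp XY 603.1 16.3
white [201  10  68   1  68] X [721.2 722.1] Y [ 8.1 48.1] z 88.8
white [ 184   81  141   25 1291] X [670.9 680.1] Y [-25.1  59.7] z 99.3
white [ 376   81  133  147 9378] X [589.8 679.9] Y [-140.3  -60.8] z 107.1
lip [ 189   82  128    9 1024] X [675.  679.2] Y [-20.3  54.3]
held [  185    90   155   171 22264] [73.9 84.6] 81.4 X [588.6 672.6] Y [-19.4  47.4] z 154.7
held [ 194  298  119   37 4228] [62.3 23.5] 81.6 X [546.1 568.5] Y [-13.9  47.9] z 155.5
```

View pics/j.png

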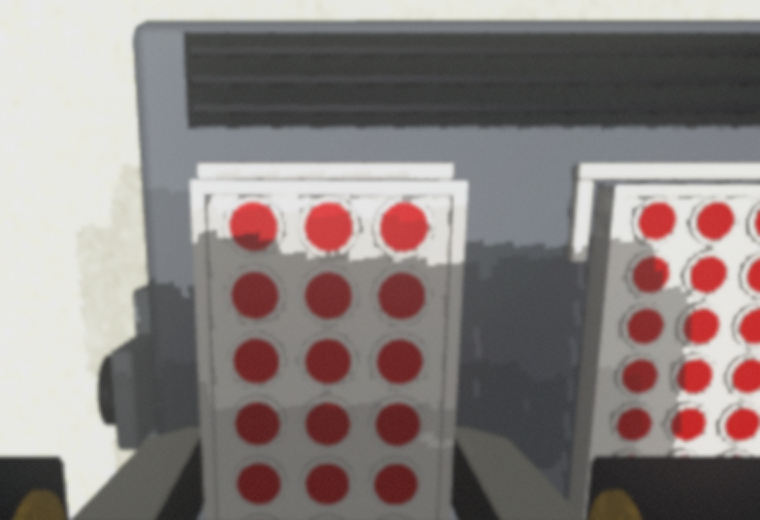

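Picture: held plate sits squarely before the rear lip (lip 197–454, plate 191–468 px in crop). In panel axes lip centre is Y=17.0 against plate 17.0, and bay X≈602.2 against plate 602.6, so it is aligned. Lowering.

Request:
arm_command(targets=[[0.5, 0, 0.04, 0.7, 0, 0, 0], [0.5, 0, 0, 1, 0, 0, 0], [0.5, 0, 0, 1, 0, 0, 0], [0.5, 0, 0, 0.6, 0, 0, 0], [0.5, 0, 0, 0.4, 0, 0, 0], [0.5, 0, 0, 0.3, 0, 0, 0], [0.5, 0, 0, 0.2, 0, 0, 0], [0.5, 0, 0, 0.1, 0, 0, 0], [0.5, 0, 0, 0, 0, 0, 0], [0.5, 0, 0, 0, 0, 0, 0]])

```text
time: 19.45
eef_pos: [598.0, -73.8, 67.2]
tool_rot: [-0.652, 0.758, -0.0, 0.0]
ft_force: [0.2, -0.5, -1.8]
gripper_width: 61.8
```

```bash
python3 m.py
```

```text
t 19.45 tcp [598.  -73.8  67.2] yaw -1.722 zax [ 0. -0. -1.] F [ 0.2 -0.5 -1.8] w 61.8
tcp XY 602.3 16.4
white [ 171   74  163   63 6451] X [653.2 680.2] Y [-21.1  56. ] z 109.2
white [ 408   74  104   61 1551] X [652.7 679.8] Y [-106.6  -59.9] z 99.5
white [ 429   87   83  143 6379] X [605.1 673.4] Y [-111.8  -67.5] z 107.3
white [239 299  10  11  58] X [558.8 566.2] Y [19.9 24.5] z 110.2
white [259 299  23  12 158] X [558.7 566.3] Y [ 2.7 13.3] z 110.1
white [292 299  21  16 204] X [558.3 566. ] Y [-13.8  -4. ] z 110.8
white [185 307   9  28 191] X [536.1 553.8] Y [51.7 56. ] z 99.6
lip [ 172   75  162   62 2721] X [651.9 679.3] Y [-21.1  55.5]
lip [185 306   9  29 226] X [536.1 553.7] Y [51.6 56. ]
lip [316 320   4  14  38] X [536.8 544.9] Y [-20.8 -19.1]
held [ 420   89   92  139 6102] [44.2 67.8] 81.6 X [605.3 672.4] Y [-109.3  -66.5] z 108.6
held [  185    90   158   171 22230] [74.6 85. ] 81.3 X [587.9 671.6] Y [-18.3  47.4] z 110.9
held [473 128  39  33 752] [18.  14.7] 88.5 X [639.3 654. ] Y [-106.6  -89.9] z 108.3
held [465 192  47  36 890] [19.4 22.5] 0.2 X [604.8 622.7] Y [-113.1  -89.8] z 108.3
held [ 194  298  119   37 4087] [62.4 23.1] 81.5 X [545.7 567.6] Y [-13.9  47.9] z 111.8
```

Request:
arm_command(targets=[[0.5, 0, 0, 0.1, 0, 0, 0], [0.5, 0, 0, 0.1, 0, 0, 0], [0.5, 0, 0, 0.05, 0, 0, 0], [0.5, 0, 0, 0.05, 0, 0, 0], [0.5, 0, 0, 0, 0, 0, 0], [0.5, 0, 0, 0, 0, 0, 0]])

```text
time: 20.1
eef_pos: [597.9, -73.8, 64.1]
tool_rot: [-0.652, 0.758, -0.0, 0.0]
ft_force: [-0.8, 0.3, 2.0]
gripper_width: 61.9
```

Contact made (fz −1.8 → +2.0 N). Releasing, then rising a bit.

Request:
arm_command(targets=[[0.31, 0, 0, 0, 0, 0, 0], [0.28, 0, 0, 0, 0, 0, 0], [0.25, 0, 0, 0, 0, 0, 0], [0.2, 0, 0, 0, 0, 0, 0], [0.2, 0, 0, 0, 0, 0, 0], [0.2, 0, 0, 0, 0, 0, 0], [0.2, 0, 0, 0, 0, 0, 0], [0.2, 0, 0, 0, 0, 0, 0], [0.2, 0, 0, -0.5, 0, 0, 0], [0.2, 0, 0, -1, 0, 0, 0], [0.2, 0, 0, -2, 0, 0, 0], [0.2, 0, 0, -3, 0, 0, 0], [0.2, 0, 0, -3, 0, 0, 0], [0.2, 0, 0, -3, 0, 0, 0], [0.2, 0, 0, 0, 0, 0, 0]])

```text
time: 21.6
eef_pos: [599.9, -74.2, 194.2]
tool_rot: [-0.652, 0.758, -0.003, 0.002]
ft_force: [0.3, -0.1, 0.1]
gripper_width: 74.6
```

```bash
python3 - <<'E'
exec(open("m.py").read()); save(p,"k.png",(60,0,460,340),1.5)
m=ok&(abs(C[...,2]-108.5)<4)&(Y>-22)&(Y<56)&(X>520)&(X<690)
n,l,st,_=cv2.connectedComponentsWithStats(m.astype(np.uint8))
for i in range(1,n):
    if st[i,4]>200:
        q=l==i; print("top",st[i],"X",np.percentile(X[q],[.3,99.7]).round(1),"Y",np.percentile(Y[q],[.3,99.7]).round(1),"z",np.percentile(C[q][:,2],[10,50,90]).round(1))
E
```

```text
t 21.6 tcp [599.9 -74.2 194.2] yaw -1.7219 zax [ 0.008 -0.002 -1.   ] F [ 0.3 -0.1  0.1] w 74.6
tcp XY 603.2 16.3
white [190  39  49   1  49] X [720.9 721.4] Y [29.8 69.6] z 89.6
white [444  40  15 115 127] X [624.6 719.5] Y [-156.9 -154.6] z 92.6
white [ 206   88   94   45 2116] X [646.9 680.9] Y [-21.6  56.9] z 100.6
white [ 342   89   94  141 6059] X [558. 680.] Y [-138.   -61.2] z 107.1
white [445 157  15  39 223] X [584.3 619.2] Y [-171.3 -164.4] z 91.7
white [176 161   4  19  53] X [600.3 617.1] Y [84.3 87.4] z 91.6
white [370 185   8  15  61] X [585.8 597.6] Y [-92.8 -87.1] z 107.1
white [211 210  19  49 476] X [524.8 574.2] Y [39.5 56.4] z 106.7
white [256 212  39  36 504] X [541.5 572.1] Y [-21.5  13.2] z 107.1
white [393 252  16   8 102] X [520.5 535.8] Y [-130.8 -111.4] z 109.4
lip [207  90  92  36 884] X [651.5 679.1] Y [-21.5  55.4]
lip [212 229  19  30 204] X [524.7 553.4] Y [40.7 55.8]
lip [281 229  14  30 151] X [525.1 553.4] Y [-21.6 -12.5]
top [  217    99    75   158 11208] X [531.7 671.5] Y [-14.4  47.3] z [106.3 108.2 109.9]
```

View pics/k.png

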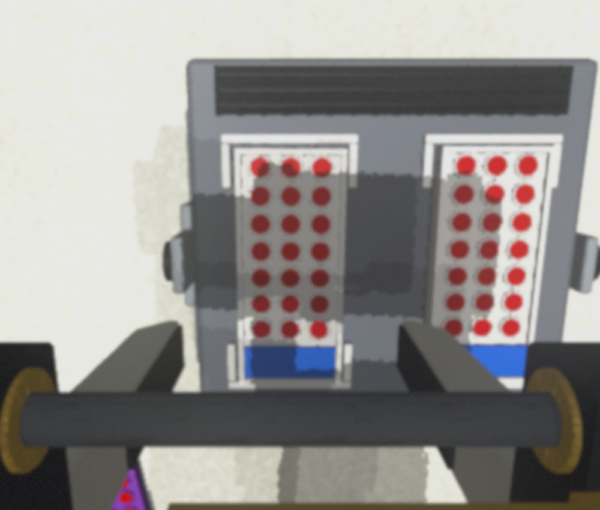

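The plate lies flat in the bay: centre offset ≈(−1, −0.5) mm, top z 108, strip at front. The loaded plate is unchanged. Next: over the rail (X≈499, Y≈−41 in panel axes), closing the fingers.

Request:
arm_command(targets=[[1, 0.3, 0.8, 0, 0, 0, 0], [1, 0.9, 1.6, 0, 0, 0, 0], [1, 0.9, 1.6, 0, 0, 0, 0], [1, 0.9, 1.6, 0, 0, 0, 0], [1, 0.9, 1.6, 0, 0, 0, 0], [1, 0.9, 1.6, 0, 0, 0, 0], [1, 0.9, 1.6, 0, 0, 0, 0], [1, 0, 0, 0.5, 0, 0, 0], [1, 0, 0, 1, 0, 0, 0], [1, 0, 0, 1, 0, 0, 0], [1, 0, 0, 1, 0, 0, 0], [1, 0, 0, 1, 0, 0, 0], [1, 0, 0, 1, 0, 0, 0], [1, 0, 0, 1, 0, 0, 0], [1, 0, 0, 1, 0, 0, 0], [1, 0, 0, 1, 0, 0, 0], [1, 0, 0, 1, 0, 0, 0], [1, 0, 0, 1, 0, 0, 0], [1, 0, 0, 0.5, 0, 0, 0], [1, 0, 0, 0, 0, 0, 0]])

```text
time: 23.65
eef_pos: [486.1, -114.4, 78.2]
tool_rot: [-0.652, 0.759, 0.001, -0.0]
ft_force: [0.5, -0.5, -0.0]
gripper_width: 0.4
```

```bash
python3 - <<'E'
exec(open("h.py").read()); pose()
s=manip.get_state(); t=s["eef_pos"]; a=-.15; ex=np.array([np.cos(a),np.sin(a)]); ey=np.array([-ex[1],ex[0]]); print(t[:2]@ex,t[:2]@ey)
p=snap("side"); save(p,"l.png",(190,120,390,280),4)
for q in (p,snap("scene")): find(q,"front_rail")
E
```

```text
t 23.65 tcp [ 486.1 -114.4   78.2] yaw -1.7221 zax [-0.001  0.    -1.   ] F [ 0.5 -0.5 -0. ] w 0.4
497.7622374346996 -40.44063869672858
front_rail spot 0.6 [ 488.6 -119.3   99.4] [260. 202.]
front_rail spot 0.31 [ 509.9 -395.5   -3.2] [321. 336.]
front_rail spot 0.27 [ 579.4 -190.7   94.2] [311. 215.]
front_rail spot 0.88 [ 491.9 -110.3   95.9] [232. 169.]
front_rail spot 0.26 [601.3 -68.4  90.3] [206. 203.]
```

View pics/l.png

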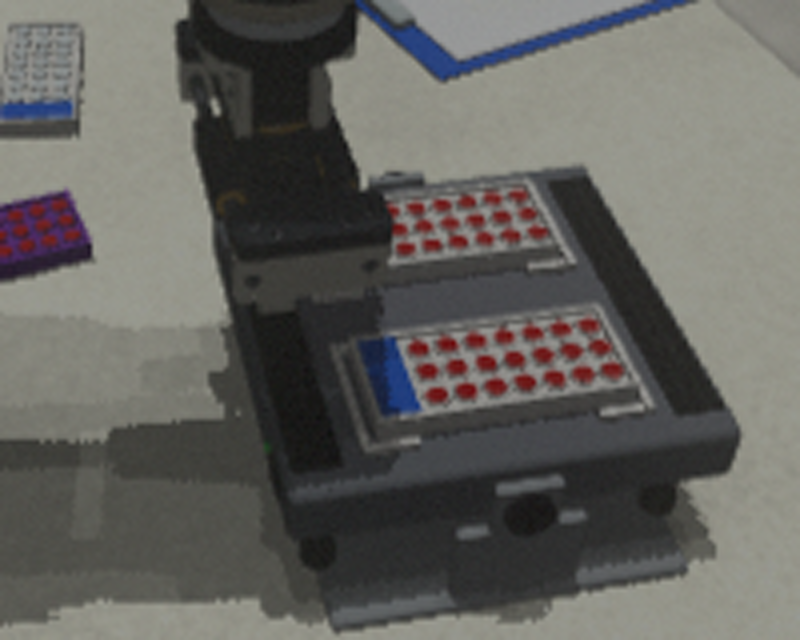

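The view box is level with both plates in place, and the gripper is over the front rail (about crop (290,310)). Pressing slowly.

Request:
arm_command(targets=[[1, 0, 0, 0.3, 0, 0, 0], [1, 0, 0, 0.3, 0, 0, 0], [1, 0, 0, 0.3, 0, 0, 0], [1, 0, 0, 0.2, 0, 0, 0], [1, 0, 0, 0.15, 0, 0, 0], [1, 0, 0, 0.15, 0, 0, 0], [1, 0, 0, 0.15, 0, 0, 0], [1, 0, 0, 0.15, 0, 0, 0], [1, 0, 0, 0.15, 0, 0, 0], [1, 0, 0, 0.15, 0, 0, 0], [1, 0, 0, 0.15, 0, 0, 0], [1, 0, 0, 0.15, 0, 0, 0], [1, 0, 0, 0.15, 0, 0, 0], [1, 0, 0, 0.15, 0, 0, 0], [1, 0, 0, 0.15, 0, 0, 0]])

```text
time: 25.35
eef_pos: [485.3, -114.3, 51.6]
tool_rot: [-0.652, 0.758, 0.001, -0.001]
ft_force: [-7.7, 0.4, 10.4]
gripper_width: 0.6
```

Request:
arm_command(targets=[[1, 0, 0, 0.15, 0, 0, 0], [1, 0, 0, 0.15, 0, 0, 0], [1, 0, 0, 0.15, 0, 0, 0], [1, 0, 0, 0.15, 0, 0, 0], [1, 0, 0, 0.15, 0, 0, 0], [1, 0, 0, 0.15, 0, 0, 0], [1, 0, 0, 0.15, 0, 0, 0], [1, 0, 0, 0.15, 0, 0, 0], [1, 0, 0, 0.15, 0, 0, 0], [1, 0, 0, 0.15, 0, 0, 0], [1, 0, 0, 0.15, 0, 0, 0], [1, 0, 0, 0.15, 0, 0, 0]])

```text
time: 26.55
eef_pos: [484.8, -114.2, 33.3]
tool_rot: [-0.652, 0.758, 0.001, -0.001]
ft_force: [-9.3, 0.4, 8.1]
gripper_width: 0.8
```

Request:
arm_command(targets=[[1, 0, 0, 0.12, 0, 0, 0], [1, 0, 0, 0.12, 0, 0, 0], [1, 0, 0, 0.12, 0, 0, 0], [1, 0, 0, 0.12, 0, 0, 0], [1, 0, 0, 0.12, 0, 0, 0], [1, 0, 0, 0.1, 0, 0, 0], [1, 0, 0, 0, 0, 0, 0]])

```text
time: 27.25
eef_pos: [485.4, -114.3, 26.4]
tool_rot: [-0.652, 0.758, 0.001, -0.001]
ft_force: [-5.8, -0.6, 6.4]
gripper_width: 0.6
```

Request:
arm_command(targets=[[1, 0, 0, 0.1, 0, 0, 0], [1, 0, 0, 0.1, 0, 0, 0], [1, 0, 0, 0.1, 0, 0, 0], [1, 0, 0, 0, 0, 0, 0]])

```text
time: 27.65
eef_pos: [485.7, -114.4, 24.6]
tool_rot: [-0.652, 0.758, 0.001, -0.001]
ft_force: [-11.3, 1.9, 24.1]
gripper_width: 0.4
```

Force rose to 24 N, so it is on the stops. Retreating and checking.

Request:
arm_command(targets=[[1, 0, 0, 0.05, 0, 0, 0], [1, 0, 0, 0, 0, 0, 0], [1, 0, 0, -0.3, 0, 0, 0], [1, 0, 0, -0.5, 0, 0, 0], [1, 0, 0, -1, 0, 0, 0], [1, 0, 0, -2, 0, 0, 0], [1, 0, 0, -3, 0, 0, 0], [1, 0, 0, -4, 0, 0, 0], [1, 0, 2, -4, 0, 0, 0], [1, 0, 3, -4, 0, 0, 0], [1, 0, 3, -4, 0, 0, 0], [1, 0, 2, -2, 0, 0, 0], [1, 0, 0, 0, 0, 0, 0], [1, 0, 0, 0, 0, 0, 0]])

```text
time: 29.05
eef_pos: [387.9, -99.5, 271.0]
tool_rot: [-0.652, 0.759, -0.0, 0.0]
ft_force: [0.6, -0.1, 0.2]
gripper_width: 0.2
```

```bash
python3 - <<'E'
from h import *
pose(); p=snap("side"); save(p,"n.png",(190,110,390,270),4)
a=-.15; ex=np.array([np.cos(a),np.sin(a),0]); ey=np.array([-ex[1],ex[0],0])
for p in (p,snap("scene")):
    C=cloud(p); rgb=p["pixels"].astype(int); O=np.array([0,0,75.]); X=C@ex-602.5; Y=C@ey; Z=C[...,2]-75
    ok=p["z_map"]>0
    g=ok&(abs(X)<85)&(abs(Y+41)<15)&(Z>-30)&(Z<60)   # bare panel strip between bays
    k=np.polyfit(X[g],Z[g],1); th=np.arctan(k[0]); print("tilt",th.round(3),len(X[g]))
    U=X*np.cos(th)+Z*np.sin(th); V=-X*np.sin(th)+Z*np.cos(th)
    for nm,yc in (("new",17),("loaded",-99)):
        q=ok&(V>28)&(V<40)&(abs(Y-yc)<38)&(abs(U)<85)
        if q.sum()<50: continue
        r=cv2.minAreaRect(np.c_[U[q],Y[q]].astype(np.float32)); print(nm,"c",np.round(r[0],1),"wh",np.round(r[1],1),round(r[2],1),"top above floor",(np.median(V[q])-18).round(1))
    for q in ("loaded_center","plate_center","tube_rack","blank_center"): find(p,q)
E
```

```text
t 29.05 tcp [387.9 -99.5 271. ] yaw -1.7222 zax [ 0.001 -0.    -1.   ] F [ 0.6 -0.1  0.2] w 0.2
tilt 0.354 753
new c [-0.5 14.3] wh [ 66.3 140.2] 89.1 top above floor 14.0
loaded c [   0.7 -100.7] wh [ 65.3 140.4] 89.6 top above floor 14.2
loaded_center spot 0.69 [ 570.5 -184.    99.3] [306. 213.]
plate_center spot 0.77 [357.4 111.6  13.9] [185. 180.]
plate_center spot 0.56 [590.2 -70.5  98.4] [293. 178.]
tube_rack spot 0.67 [ 506.3 -394.9   -3.3] [319. 337.]
blank_center spot 0.56 [443.1 302.6   5.2] [200. 140.]
blank_center spot 0.55 [ 487.4 -116.9   64.6] [259. 212.]
blank_center spot 0.36 [589.3 -72.5  99.7] [293. 179.]
tilt 0.354 579
new c [ 0.9 19.4] wh [ 66.2 142.4] 89.7 top above floor 13.1
loaded c [  1.2 -95.8] wh [ 66.1 142.6] 89.7 top above floor 13.1
loaded_center spot 0.6 [ 574.2 -184.3   97.6] [187. 167.]
plate_center spot 0.97 [590.3 -70.7  98. ] [209. 198.]
plate_center spot 0.84 [357.4 121.8   5.2] [334. 223.]
tube_rack spot 0.74 [ 512.1 -393.8   -6.3] [168. 140.]
blank_center spot 0.55 [444.7 310.    9.7] [369. 298.]
```

View pics/n.png

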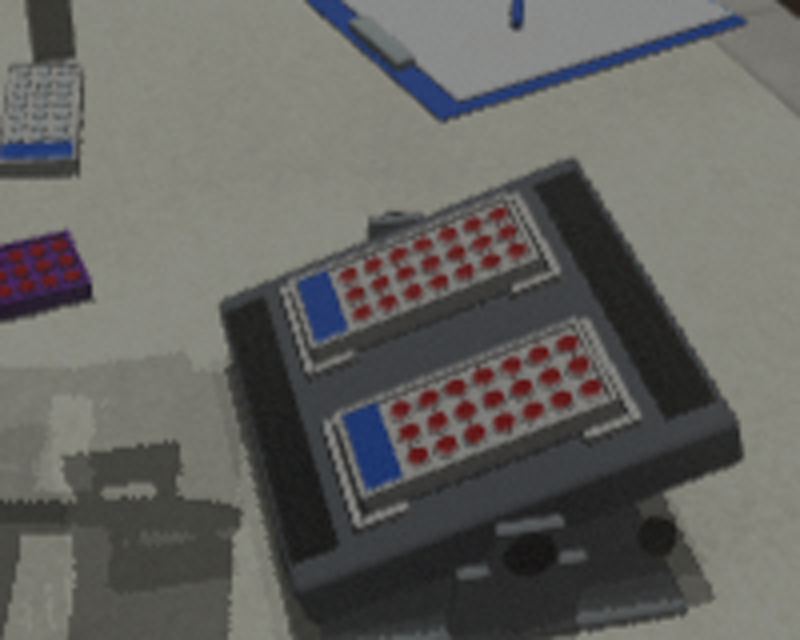

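The panel stands at 0.354 rad. Both plates lie in their bays with strips to the front, and the robot is clear. Handing in.

```bash
python3 -c "
from plant import manip
print(manip.finish_job())"
```

```text
the job is handed in; nothing more can be done
None
```

I laid the red-welled plate in the empty bay with its blue strip to the front. I then pressed the front rail down slowly until the view box stood on its front stops, and handed the job in at about 29 s. The hand-in reports no verdict.

**Tool offset:** the first two closes missed. The first I put down to lifting too early. After the second, depth from all three cameras showed the real fingertips end about 35 mm short of the reported TCP. With that allowed for, the third grip held at 61.5 mm, and the plate and scene had not moved in between.

**Last checks:**
- **Tilt:** two cameras give 0.354 rad, against the 0.35 rad stop. The pressing force rose to 24 N at the stop.
- **Plates:** both lie flat in their bays. Along the bay they are within about 1 mm of centre. Across it, the two far cameras differ by about 5 mm because one side of each plate also shows in the measurement. The close wrist view, taken while the panel was still level, put the new plate within about 1 mm.
- **Left alone:** the blank plate and tube rack are still where they were, within the networks' noise.
- **Robot:** it stood clear of everything, with about zero wrist force.

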